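Angle the bread board past the post into its bay

TASK

Push the long wooden bread board across the table into the low metal bay: it is too long to go straight in past the steel post in the mouth, so swing one end in behind the post first, then push the other end in, until the board lies fully home, flat along the bay's back rail. Push it gently with the fingers only, never pinch or lift it off the table, and leave the mug, the plate and the shaker where they stand.

Things in the scene. Friction and masses are not known exactly. Their poses are not given: they have to be found in the camera images.
- board: Narrow beech bread board, 260 long (its y) x 44 wide (its x) x 24 thick, about 250 g, lying loose and flat; cross grooves on top. Origin: centre of its underside. Slides under a push of about 1 to 3 N. Starts in front of the bay's mouth, roughly parallel to it, shifted to the bay's +y side.
- end_left (a point): Middle of the board's end face at board y = +130 mm, 12 mm above its underside (the end away from the post at the start).
- end_right (a point): Middle of the board's end face at board y = -130 mm, 12 mm above its underside (the end nearer the post at the start, which has to lead).
- bay: Fixed U-shaped bay of aluminium bars 12 thick, 34 high, open towards the robot; its floor is the table (grey patch). Origin: middle of the mouth, on the table; x points in, y along the back rail. Inside: 320 long (y -160 to +160 mm, cheeks from x = 0 to the rail), 90 deep (rail's inner face at x = 90 mm). Board home: its origin at x = 68 mm, y between -30 and +30 mm.
- post: Fixed round steel post, 26 in diameter and 42 high, standing in the mouth line of the bay (x = 0 in the bay's frame) at 45 to 75 mm on the bay's -y side of its middle. Origin: centre of its foot. The opening between it and the +y cheek, about 190 to 220 mm, is shorter than the board.
- mug: Bystander: amber glass mug, 76 in diameter and 90 high, handle at its +y side, standing to the -y side in front of the bay. Origin: centre of its underside.
- plate: Bystander: white plate, 150 in diameter and 20 high, beside and beyond the bay's +y cheek. Origin: centre of its underside.
- shaker: Bystander: white salt shaker with steel cap, 44 in diameter and 78 high, standing behind the back rail. Origin: centre of its underside.

How it is judged:
On the way:
1. one end of the board is in the bay while the other is still outside (((x of end_right in the frame of bay above 0.02 m and x of end_left in the frame of bay below -0.02 m) or (x of end_left in the frame of bay above 0.02 m and x of end_right in the frame of bay below -0.02 m))), for 0.1 s.
At the end, for the whole second after the job is handed in: The board lies flat on the table inside the bay, between both cheeks, within 10 mm of touching the back rail at its middle and within 0.07 rad of parallel to it, at rest (x of board in the frame of bay between 0.058 and 0.075 m and y of board in the frame of bay between -0.036 and 0.036 m and angle between the y axis of board and the y axis of bay, either way round below 0.07 rad and height (world z) of board below 0.005 m and angle between board's own z axis and vertical below 0.05 rad and linear speed of board below 0.01 m/s and angular speed of board below 0.05 rad/s).
It fails at once if the board is lifted (more than 12 mm) or tipped off the table (height (world z) of board above 0.012 m or angle between board's own z axis and vertical above 0.15 rad).
It fails at once if the fingers squeeze or ram the board with more than 40 N (contact force between the fingers and board above 40 N).
It fails at once if the mug is shifted more than 20 mm or tipped (distance of mug from where it was at the start of the episode above 0.02 m or angle between mug's own z axis and vertical above 0.3 rad).
It fails at once if the plate is shifted more than 20 mm or tipped (distance of plate from where it was at the start of the episode above 0.02 m or angle between plate's own z axis and vertical above 0.3 rad).
It fails at once if the shaker is shifted more than 20 mm or tipped (distance of shaker from where it was at the start of the episode above 0.02 m or angle between shaker's own z axis and vertical above 0.3 rad).
It also fails if it takes over 64 s, if anything falls off the work surface, if the arm or the gripper's body presses on something with over 40 N, if the wrist force passes 120 N, or if a joint passes its speed limit or range.

ROBOT

A 6-joint arm with a two-finger parallel gripper is mounted at the origin on the work surface. World frame = base frame: x ahead of the robot, y to its left, z up, the work surface at z = 0. Lengths are in m, angles in rad, forces in N, time in s.
With the tool pointing down it reaches from about 0.25 to 0.725 m from the base axis. Payload 4 kg.
Tool frame: the origin (TCP) lies at the very end of the fingers, on their centre line; the grasp point (between the pads) lies 19 mm behind it; z points along the fingers, y is the direction in which the jaws open and shut (so a half turn about z gives the same grasp; the last joint's range is limited). The gripper opens to 85 mm and grips with 20 to 120 N. Pads are 22 mm wide; open, the fingers measure 114 mm over their backs; the gripper's body (76 mm by 85 mm) begins 54 mm behind the grasp point. The pads swing forward as they close: fully open they stand 13 mm farther back than shut.
Start: joints at [-1.108, 0.241, 0.005, 1.335, 0, 1.571], TCP at [0.223, -0.447, 0.231] pointing down, gripper open.
Joint ranges: [-2.72, 2.72], [-1.05, 1.87], [-1.09, 1.28], [-1.99, 2.15], [-1.42, 1.44], [-3.14, 3.14]. Speed limits (rad/s): [2.79, 2.79, 3.14, 3.14, 3.14, 3.14].

INTERFACE

Orientations are given as a unit quaternion [x, y, z, w].
In Python, from workcell import bot gives the robot as it stands.
- The arm moves only by the shell command python3 -m crank 'ROWS'. ROWS is JSON, a list that holds one entry, the list of rows, each a list of 5 numbers: the shift along the tool's x, y, z in mm, then the turn about the tool's z in degrees, then the closure in counts, from 0 (fully open) to 255 (shut). In form: [[[tx, ty, tz, turn, grip], ...]]. A call has 1 to 12 rows; each row shifts and turns the pose as measured when the row begins, along the tool's axes as they then stand; what a row does not reach is not made up. A row lasts 1/8 s, in which the tool goes at most 62.5 mm and 10.7 degrees, less where a joint would pass 70% of its speed; a pose out of reach is approached as far as the arm can. A call is refused whole if a number of a shift passes 62.5 or a number of a turn 10.7, either way. A call with a gripper value outside its range is refused whole. The fingers move at their own pace and stop on an object; the grip force is fixed at half the most. Time passes only in rows, so rows that do not move let the fingers close. It gives the time, the measured TCP pose, the force and the opening at its end, in the units of the state.
- bot.get_obs(): the state, without advancing time (a new reading comes with each control period).
- bot.camera(name): name is "scene" or "side" or "wrist"; returns a dict with "img" (400x640x3 uint8, blue, green, red), "depth" (400x640 float32, m along the optical axis (not along the pixel's ray), 0 where there is no reading), "fx", "fy", "cx", "cy" (pixels), "D" ([k1, k2, p1, p2, k3] as OpenCV has them; the pictures are not rectified), "R" (3x3) and "t" (3): a world point X has camera coordinates R X + t; the wrist camera has in their place "T_tool_cam" (4x4, takes a point from camera to tool coordinates, whose origin is the TCP and whose axes are the flange's). Camera axes: x right, y down, z forward; pixel columns grow to the right and rows downward; lengths in m; the calibration is good to about 2 mm. A picture is of the moment at which its call begins: read the wrist's pose just before it.
- bot.job_done(): hands the job in, once; it reports no verdict.
The state is a dict: "clock": time; "joint_pos": joint angles; "joint_vel": joint speeds; "tau": joint torques, N m; "eef_pos": TCP position; "tool_rot": TCP orientation; "ft_force": force on the tool from outside, world axes, zero at the start; "ft_torque": the same for the moment, N m; "grip_width": finger opening in m.
Only numpy, scipy, OpenCV 4.12 (cv2) and the standard library are available. Lean on these libraries where they do the work, as an engineer would, in place of code of your own. Each camera call takes 0.05 s, during which the arm holds its last target.

## Working session

There is one attempt and no reset: what is moved stays moved. The work goes in short steps, Python scripts to look and compute and a shell command to move; the robot and the scene stay as the last step left them, time stands still between calls to the robot, and variables do not carry over. Pictures are saved under pics/ and viewed, and the job is handed in when it is done.

```bash
mkdir -p pics; ls; python3 - <<'E'
from workcell import bot
import cv2
o=bot.get_obs();print({k:o[k] for k in('clock','eef_pos','tool_rot','ft_force','grip_width')})
for n in("scene","side"):
    c=bot.camera(n);cv2.imwrite(f"pics/{n}0.png",c["img"]);print(n,c["fx"],c["fy"],c["cx"],c["cy"],c["D"],c["R"],c["t"])
    import pickle;pickle.dump(c,open(f"{n}0.pkl","wb"))
E
```

```text
pics
{'clock': 0.0, 'eef_pos': array([ 0.22294263, -0.44686054,  0.23041645]), 'tool_rot': array([ 9.73349773e-01,  2.29323269e-01, -2.41944830e-04, -9.99544262e-04]), 'ft_force': array([-0.16437532, -0.15386755, -0.07831499]), 'grip_width': 0.0855877897519234}
scene 454.7568192259133 454.7568192259133 325.8405761657576 204.14445793513457 [-0.00812159  0.          0.          0.          0.        ] [[ 0.86062608  0.50914935 -0.0094705 ]
 [ 0.38621642 -0.66472527 -0.63951325]
 [-0.33190304  0.54672412 -0.76872174]] [-0.54597347 -0.2126395   1.12143005]
side 447.943887827506 447.943887827506 327.1131520801613 205.04313636507254 [-0.08281671  0.          0.          0.          0.        ] [[-0.95642838 -0.2914822   0.01681892]
 [-0.15728062  0.46583302 -0.87078264]
 [ 0.24598283 -0.83548652 -0.49138043]] [0.63381837 0.13769805 0.81305341]
```

View pics/scene0.png

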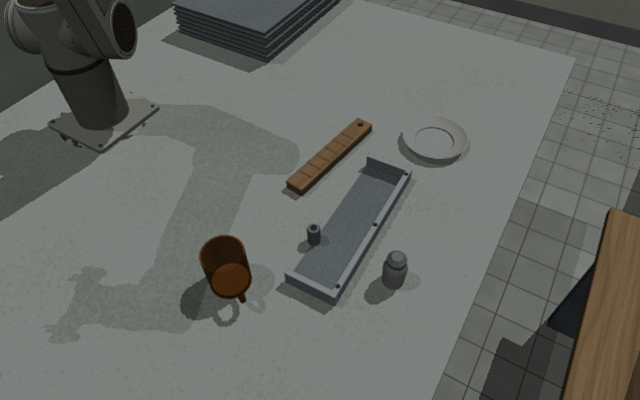

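View pics/side0.png

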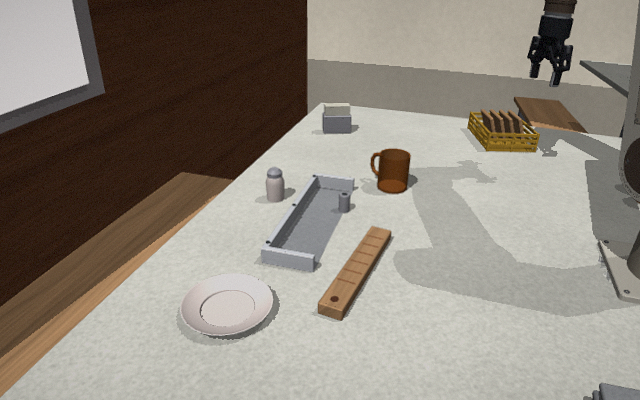

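The scene view shows the board from about (295,185) to (365,125). The bay's rail runs from (337,295) to (410,172), with the post at (314,234), mug at (228,268), plate at (434,140) and shaker at (395,270). Next I'll measure them.

```bash
cat > h.py <<'E'
import numpy as np, cv2, pickle
def K(c): return np.array([[c["fx"],0,c["cx"]],[0,c["fy"],c["cy"]],[0,0,1]])
def rays(c,px):
    n=cv2.undistortPoints(np.float64(px).reshape(-1,1,2),K(c),np.array(c["D"])).reshape(-1,2)
    return np.c_[n,np.ones(len(n))]
def plane(c,px,z):
    R=np.array(c["R"]);t=np.array(c["t"]);d=rays(c,px)@R;o=-R.T@t
    return o+d*((z-o[2])/d[:,2])[:,None]
def cloud(c):
    R=np.array(c["R"]);t=np.array(c["t"]);h,w=c["depth"].shape
    u,v=np.meshgrid(np.arange(w),np.arange(h))
    p=rays(c,np.c_[u.ravel(),v.ravel()])*c["depth"].ravel()[:,None]
    X=(p-t)@R; X[c["depth"].ravel()==0]=np.nan
    return X.reshape(h,w,3)
def board(c,X):
    hsv=cv2.cvtColor(c["img"],cv2.COLOR_BGR2HSV)
    m=(hsv[...,0]>5)&(hsv[...,0]<25)&(hsv[...,1]>90)&(X[...,2]>0.016)&(X[...,2]<0.034)&(X[...,0]>.2)&(X[...,0]<.8)&(abs(X[...,1])<.45)
    m=m.astype(np.uint8)
    n,l,s,_=cv2.connectedComponentsWithStats(m)
    if n<2: return None
    k=1+np.argmax(s[1:,4]); mm=(l==k)
    v,u=np.nonzero(mm)
    P=plane(c,np.c_[u,v],0.024)[:,:2]
    r=cv2.minAreaRect(np.float32(P*1000))
    return r,cv2.boxPoints(r),s[k,4]
E
python3 - <<'E'
from h import *
for n in("scene","side"):
    c=pickle.load(open(n+"0.pkl","rb"));X=cloud(c);print(n,c["depth"].shape)
    r,b,a=board(c,X);print("board",r,a);print(b.round(0).tolist())
    Z=X[...,2]
    roi=(X[...,0]>.3)&(X[...,0]<.8)&(abs(X[...,1])<.4)
    hsv=cv2.cvtColor(c["img"],cv2.COLOR_BGR2HSV)
    m=(roi&(Z>.012)&(Z<.2)).astype(np.uint8)
    N,l,s,ce=cv2.connectedComponentsWithStats(m)
    for k in range(1,N):
        if s[k,4]<30: continue
        p=X[l==k];top=np.nanpercentile(p[:,2],95)
        q=p[p[:,2]>top-.012]
        print(k,s[k],"top",top.round(3),"minmax",q[:,:2].min(0).round(3),q[:,:2].max(0).round(3),cv2.minAreaRect(np.float32(q[:,:2]*1000)), "bgr",c["img"][l==k].mean(0).round())
E
```

```text
scene (400, 640)
board ((558.37646484375, 152.4398193359375), (261.8807067871094, 47.89194107055664), 82.57535552978516) 1718
[[518.0, 26.0], [565.0, 20.0], [599.0, 279.0], [552.0, 285.0]]
1 [402 115  66  44 862] top 0.021 minmax [0.658 0.247] [0.8   0.399] ((729.0870361328125, 323.0104675292969), (141.53622436523438, 151.93858337402344), 0.2630355656147003) bgr [118. 120. 119.]
2 [ 286  118   86   76 1904] top 0.026 minmax [0.517 0.025] [0.593 0.289] ((555.14111328125, 156.49063110351562), (262.1034851074219, 46.56836700439453), 82.61752319335938) bgr [50. 72. 90.]
14 [ 284  154  128  151 2338] top 0.035 minmax [ 0.631 -0.161] [0.744 0.186] ((688.7830200195312, 12.831085205078125), (103.54957580566406, 346.03033447265625), 1.938574194908142) bgr [93. 93. 88.]
15 [307 224  13  19 218] top 0.043 minmax [ 0.629 -0.069] [ 0.653 -0.045] ((640.687744140625, -56.896095275878906), (22.4691162109375, 23.0605411529541), 30.744096755981445) bgr [55. 53. 50.]
16 [ 199  235   52   69 2374] top 0.09 minmax [ 0.517 -0.244] [ 0.602 -0.169] ((555.6942749023438, -206.07061767578125), (75.685920715332
[... 911 characters left out ...]
89.4800415039062, 12.26025390625), (103.15958404541016, 347.5290222167969), 1.398258924484253) bgr [148. 145. 143.]
4 [339 192  12  17 172] top 0.042 minmax [ 0.627 -0.068] [ 0.652 -0.042] ((639.570556640625, -53.045936584472656), (23.46915626525879, 23.123577117919922), 60.81509780883789) bgr [107. 104. 104.]
5 [ 318  227   73   89 2403] top 0.025 minmax [0.519 0.029] [0.593 0.289] ((555.4260864257812, 157.26943969726562), (261.2831115722656, 44.5516471862793), 82.6174545288086) bgr [ 83. 116. 151.]
6 [ 180  273   93   63 1480] top 0.02 minmax [0.66  0.247] [0.8   0.395] ((730.0012817382812, 321.10040283203125), (148.7088623046875, 139.8813934326172), 89.87802124023438) bgr [187. 190. 197.]
```

```bash
python3 - <<'E'
from h import *
c=pickle.load(open("scene0.pkl","rb"))
a=c["img"][140:310,260:440];a=cv2.convertScaleAbs(a,alpha=1.5)
cv2.imwrite("pics/crop_scene0.png",cv2.resize(a[10:],None,fx=3.6,fy=3.6,interpolation=cv2.INTER_CUBIC))
c=pickle.load(open("side0.pkl","rb"))
a=c["img"][150:330,240:420]
cv2.imwrite("pics/crop_side0.png",cv2.resize(a,None,fx=3.3,fy=3.3,interpolation=cv2.INTER_CUBIC))
E
python3 -m crank '[[[0,0,0,-10,225],[0,0,0,-10,225],[0,0,0,-10,225],[0,0,0,-10,225],[0,0,0,-10,225],[0,0,0,-6,225]]]'
cat > st.py <<'E'
from workcell import bot
import numpy as np,sys
from scipy.spatial.transform import Rotation as R
o=bot.get_obs();M=R.from_quat(o["tool_rot"]).as_matrix();p=o["eef_pos"]*1000
print("t",round(o["clock"],2),"p",p.round(1),"xang",np.degrees(np.arctan2(M[1,0],M[0,0])).round(1),"tilt",np.degrees(np.arccos(-M[2,2])).round(2),"F",o["ft_force"].round(1),"w",o["grip_width"].round(4))
if len(sys.argv)>1:
    g=np.array([float(a) for a in sys.argv[1:4]]);print("to go, tool axes:",((g-p)@M).round(1),end=" ")
    if len(sys.argv)>4: print("turn",round(((np.degrees(np.arctan2(M[1,0],M[0,0]))-float(sys.argv[4])+180)%360)-180,1))
E
python3 st.py 577 330 150 82.5
```

```text
clock: 0.85
eef_pos: [0.2219, -0.4448, 0.2271]
tool_rot: [0.741, 0.672, 0.001, -0.005]
ft_force: [0.2, 0.0, 0.5]
grip_width: 0.01Traceback (most recent call last):
  File "st.py", line 5, in <module>
    print("t",round(o["clock"],2),"p",p.round(1),"xang",np.degrees(np.arctan2(M[1,0],M[0,0])).round(1),"tilt",np.degrees(np.arccos(-M[2,2])).round(2),"F",o["ft_force"].round(1),"w",o["grip_width"].round(4))
                                                                                                                                                                                     ^^^^^^^^^^^^^^^^^^^^^
AttributeError: 'float' object has no attribute 'round'
```

```bash
sed -i 's/o\["grip_width"\].round(4)/round(o["grip_width"],4)/' st.py
python3 st.py 577 330 150 82.5
```

```text
t 0.85 p [ 221.9 -444.8  227.1] xang 84.4 tilt 0.56 F [0.2 0.  0.5] w 0.01
to go, tool axes: [805.1 278.   82.3] turn 1.9
```

```bash
python3 -m crank '[[[50,17,2,2,225],[55,19,4,0,225],[55,19,4,0,225],[55,19,4,0,225],[55,19,4,0,225],[55,19,4,0,225],[55,19,4,0,225],[55,19,4,0,225],[55,19,4,0,225],[55,19,4,0,225],[55,19,4,0,225],[55,19,4,0,225]]]'; python3 st.py 577 330 150 82.5
```

```text
clock: 2.35
eef_pos: [0.5396, 0.1903, 0.1801]
tool_rot: [0.756, 0.655, 0.0, -0.005]
ft_force: [1.0, -0.8, 1.0]
grip_width: 0.0097
t 2.35 p [539.6 190.3 180.1] xang 81.8 tilt 0.58 F [ 1.  -0.8  1. ] w 0.0097
to go, tool axes: [143.4  17.4  31. ] turn -0.7
```

```bash
python3 -m crank '[[[50,6,8,0,225],[50,6,8,0,225],[42,6,10,0,225],[0,0,0,0,225]]]'; python3 st.py 577 328 8 82.5
```

```text
clock: 2.85
eef_pos: [0.5775, 0.3368, 0.1491]
tool_rot: [0.754, 0.657, -0.002, -0.006]
ft_force: [-0.5, -0.5, -0.3]
grip_width: 0.0101
t 2.85 p [577.5 336.8 149.1] xang 82.1 tilt 0.68 F [-0.5 -0.5 -0.3] w 0.0101
to go, tool axes: [ -9.4   2.3 141. ] turn -0.4
```

```bash
python3 -m crank '[[[0,0,45,0,225],[0,0,45,0,225],[0,0,30,0,225],[0,0,10,0,225],[0,0,0,0,225]]]'; python3 st.py 577 328 9 82.5; python3 - <<'E'
from workcell import bot
import cv2
c=bot.camera("wrist");cv2.imwrite("pics/w1.png",c["img"]);print(c["T_tool_cam"])
E
```

```text
clock: 3.48
eef_pos: [0.5761, 0.334, 0.0166]
tool_rot: [0.755, 0.656, -0.003, -0.005]
ft_force: [-0.5, -0.1, 1.0]
grip_width: 0.01
t 3.48 p [576.1 334.   16.6] xang 82.0 tilt 0.65 F [-0.5 -0.1  1. ] w 0.01
to go, tool axes: [-5.9  1.8  7.6] turn -0.5
[[-1.00547291e-03 -9.57079445e-01 -2.89823956e-01  7.30666231e-02]
 [ 9.99999485e-01 -1.00249591e-03 -1.58731400e-04  1.02792762e-03]
 [-1.38628771e-04 -2.89823967e-01  9.57079960e-01 -1.42594300e-01]
 [ 0.00000000e+00  0.00000000e+00  0.00000000e+00  1.00000000e+00]]
```

View pics/w1.png

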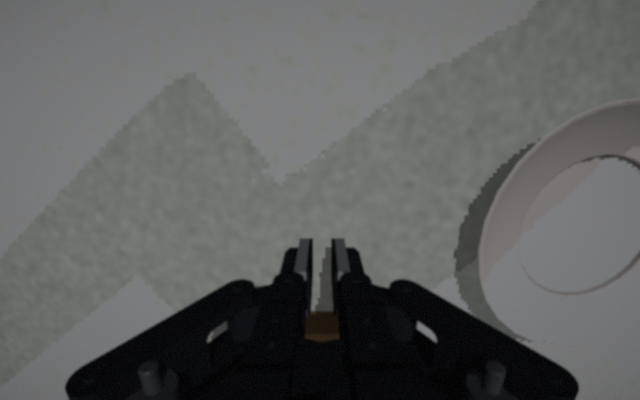

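The wrist view shows the plate on the right and the brown board end lined up between the fingers at about (322,325), so the alignment is good. I'll lower and push along the board's length.

```bash
python3 -m crank '[[[0,1,7,0,225],[-10,0,0,0,225],[-10,0,0,0,225],[-10,0,0,0,225],[-8,0,0,0,225],[-8,0,0,0,225],[-8,0,0,0,225],[0,0,0,0,225]]]'; python3 st.py 577 328 9 82.5; python3 -m crank '[[[-8,0,0,0,225],[-8,0,0,0,225],[-8,0,0,0,225]]]'; python3 st.py 577 328 9 82.5
cat > see.py <<'E'
from workcell import bot
from h import *
import sys
tag=sys.argv[1]
B=np.array([638.,11.]);a=np.radians(1.65);ex=np.array([np.cos(a),np.sin(a)]);ey=np.array([-ex[1],ex[0]])
for n in("scene","side"):
    c=bot.camera(n);cv2.imwrite(f"pics/{n}_{tag}.png",c["img"]);X=cloud(c)
    r=board(c,X)
    if r is None: print(n,"none");continue
    r,b,k=r
    d=b[1]-b[0] if np.linalg.norm(b[1]-b[0])>np.linalg.norm(b[2]-b[1]) else b[2]-b[1]
    d=d/np.linalg.norm(d); d=d if d[1]>0 else -d
    C=np.array(r[0]);E=[C+130*d,C-130*d];bay=lambda p:np.round([(p-B)@ex,(p-B)@ey],0)
    print(n,"size",np.round(r[1]),k,"C",C.round(),"yaw",np.degrees(np.arctan2(-d[0],d[1])).round(1),"L",E[0].round(),"R",E[1].round(),"| bay C",bay(C),"L",bay(E[0]),"R",bay(E[1]))
E
python3 see.py a
```

```text
clock: 4.53
eef_pos: [0.5725, 0.2779, 0.0147]
tool_rot: [0.755, 0.656, 0.002, -0.004]
ft_force: [0.4, -0.8, -0.1]
grip_width: 0.0097
t 4.53 p [572.5 277.9  14.7] xang 81.9 tilt 0.5 F [ 0.4 -0.8 -0.1] w 0.0097
to go, tool axes: [50.2 -2.6  6.1] turn -0.6
clock: 4.9
eef_pos: [0.5694, 0.2543, 0.0148]
tool_rot: [0.755, 0.656, 0.003, -0.004]
ft_force: [0.2, 0.7, 0.5]
grip_width: 0.01
t 4.9 p [569.4 254.3  14.8] xang 82.0 tilt 0.59 F [0.2 0.7 0.5] w 0.01
to go, tool axes: [73.9 -2.7  6.5] turn -0.5
scene size [267.  47.] 1827 C [551. 113.] yaw -7.7 L [569. 242.] R [534. -15.] | bay C [-84. 105.] L [-63. 233.] R [-105.  -23.]
side size [138.  43.] 735 C [539.  59.] yaw -7.3 L [555. 188.] R [522. -70.] | bay C [-98.  51.] L [-78. 179.] R [-118.  -78.]
```

```bash
python3 -m crank '[[[-8,0,1,0,225],[-8,0,1,0,225],[-6,0,0,0,225],[0,0,0,0,225],[15,0,0,0,225],[15,0,-15,0,225],[0,0,-40,0,225]]]'; python3 st.py 480 0 60 26; python3 see.py b
```

```text
clock: 5.88
eef_pos: [0.5673, 0.2598, 0.0642]
tool_rot: [0.755, 0.656, -0.003, -0.005]
ft_force: [0.2, -0.3, -0.8]
grip_width: 0.0103
t 5.88 p [567.3 259.8  64.2] xang 81.9 tilt 0.64 F [ 0.2 -0.3 -0.8] w 0.0103
to go, tool axes: [-269.5  -49.8    4. ] turn 55.9
scene size [263.  48.] 1900 C [548.  87.] yaw -8.1 L [567. 216.] R [530. -42.] | bay C [-87.  79.] L [-65. 207.] R [-109.  -49.]
side size [263.  45.] 1434 C [544.  99.] yaw -8.1 L [562. 227.] R [526. -30.] | bay C [-91.  90.] L [-70. 218.] R [-113.  -38.]
```

View pics/side_b.png

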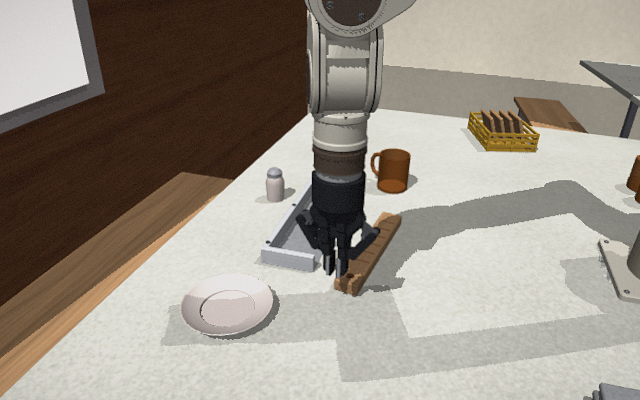

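Averaging both views, the board centre is near (546,93) with its right end at (528,-36). Next I'll swing the right end in by pushing from behind.

```bash
python3 -m crank '[[[0,0,-20,10,225],[0,0,-20,10,225],[0,0,0,10,225],[0,0,0,10,225],[0,0,0,10,225],[0,0,0,10,225],[0,0,0,10,225],[0,0,0,10,225],[0,0,0,10,225]]]'; python3 st.py 475 -11 80 -8
```

```text
clock: 7.1
eef_pos: [0.6061, 0.1132, 0.1064]
tool_rot: [0.996, 0.058, -0.023, -0.066]
ft_force: [0.3, -0.8, -0.1]
grip_width: 0.0097
t 7.1 p [606.1 113.2 106.4] xang 6.8 tilt 8.05 F [ 0.3 -0.8 -0.1] w 0.0097
to go, tool axes: [-143.8  111.1   17.2] turn 14.8
```

```bash
python3 -c "
from workcell import bot;o=bot.get_obs();print(o['joint_pos'].round(3),o['joint_vel'].round(2),o['eef_pos'])"; python3 -m crank '[[[0,0,0,0,225],[0,0,0,0,225]]]'; python3 st.py 475 -11 80 -8;python3 -c "
from workcell import bot;o=bot.get_obs();print(o['joint_pos'].round(3),o['joint_vel'].round(2))"
```

```text
[0.118 0.574 0.169 1.205 0.135 3.141] [-0.75  0.05  0.04  0.15  0.28  0.  ] [0.60612989 0.11319834 0.10641417]
clock: 7.35
eef_pos: [0.6064, 0.1098, 0.1047]
tool_rot: [0.996, 0.055, -0.024, -0.066]
ft_force: [0.9, 0.2, -0.1]
grip_width: 0.0103
t 7.35 p [606.4 109.8 104.7] xang 6.5 tilt 8.05 F [ 0.9  0.2 -0.1] w 0.0103
to go, tool axes: [-143.1  108.3   16.3] turn 14.5
[0.113 0.577 0.169 1.205 0.134 3.141] [-0.02  0.01 -0.    0.   -0.01 -0.  ]
```

```bash
python3 -c "
from workcell import bot;from scipy.spatial.transform import Rotation as R
o=bot.get_obs();print(R.from_quat(o['tool_rot']).as_matrix().round(3))"; python3 see.py c
```

```text
[[ 0.993  0.106 -0.056]
 [ 0.113 -0.985  0.128]
 [-0.041 -0.134 -0.99 ]]
scene size [263.  47.] 1721 C [548.  88.] yaw -8.1 L [566. 216.] R [530. -41.] | bay C [-88.  79.] L [-66. 207.] R [-109.  -49.]
side size [263.  45.] 1837 C [544.  99.] yaw -8.2 L [563. 227.] R [526. -30.] | bay C [-91.  90.] L [-69. 219.] R [-114.  -38.]
```

View pics/scene_c.png

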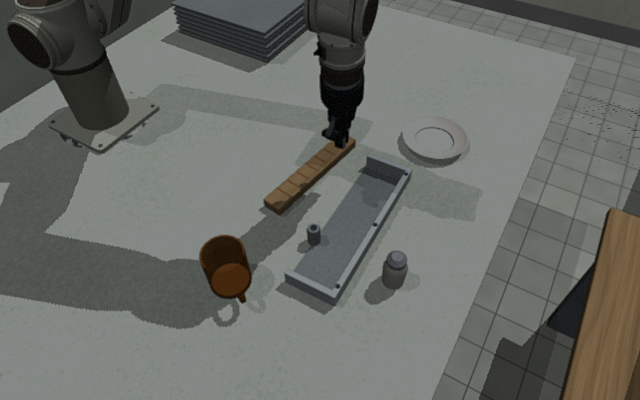

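Board hasn't moved (scene pixels (270,205)–(352,143)), but joint 6 ran into its limit and left the tool tilted 8°. The tips trail in both push directions I need, so the tilt is harmless. I'll turn back and push with the tool's y side instead.

```bash
python3 -m crank '[[[0,0,-10,-10,255],[0,0,0,-10,255],[0,0,0,-10,255],[0,0,0,-10,255],[0,0,0,-10,255],[0,0,0,-10,255],[0,0,0,-10,255],[0,0,0,-5,255],[0,0,0,0,255]]]'; python3 st.py 465 -9 90 82; python3 st.py 465 -9 12 82
```

```text
clock: 8.57
eef_pos: [0.6034, 0.1268, 0.115]
tool_rot: [0.733, 0.677, 0.021, -0.067]
ft_force: [-0.0, -0.4, 0.6]
grip_width: -0.0002
t 8.57 p [603.4 126.8 115. ] xang 85.2 tilt 8.03 F [-0.  -0.4  0.6] w -0.0002
to go, tool axes: [-148.8 -125.8   15.8] turn 3.2
t 8.57 p [603.4 126.8 115. ] xang 85.2 tilt 8.03 F [-0.  -0.4  0.6] w -0.0002
to go, tool axes: [-158.3 -120.4   93. ] turn 3.2
```

```bash
python3 -m crank '[[[-37,-31,4,3,255],[-37,-31,4,0,255],[-37,-32,4,0,255],[-37,-32,4,0,255],[0,0,0,0,255]]]'; python3 st.py 465 -9 12 82
```

```text
clock: 9.2
eef_pos: [0.4556, -0.0003, 0.0896]
tool_rot: [0.75, 0.658, 0.02, -0.067]
ft_force: [-0.2, 0.8, 0.0]
grip_width: -0.0001
t 9.2 p [ 4.556e+02 -3.000e-01  8.960e+01] xang 82.3 tilt 7.97 F [-0.2  0.8  0. ] w -0.0001
to go, tool axes: [-16.4  16.2  75.2] turn 0.3
```

```bash
python3 -m crank '[[[-4,4,25,0,255],[-4,4,25,0,255],[-8,8,20,0,255],[0,0,4,0,255],[0,0,0,0,255]]]'; python3 st.py 465 -9 12 82
cat > plan.py <<'E'
# plan.py step n heading0 dheading dz_per_row turn_per_row(tool)
from workcell import bot
import numpy as np,sys
from scipy.spatial.transform import Rotation as R
s,n,h0,dh,dz,tu=map(float,sys.argv[1:7])
M=R.from_quat(bot.get_obs()["tool_rot"])
for i in range(int(n)):
    a=np.radians(h0+dh*i);w=np.array([s*np.cos(a),s*np.sin(a),dz])
    print(np.r_[M.inv().apply(w),tu].round(1).tolist(),end=" ")
    M=M*R.from_rotvec([0,0,np.radians(tu)])
print()
E
python3 plan.py 8 12 -8 2.9 0 -2.9
```

```text
clock: 9.82
eef_pos: [0.4719, -0.0047, 0.0143]
tool_rot: [0.749, 0.659, 0.023, -0.063]
ft_force: [-1.0, -0.2, 0.5]
grip_width: -0.0001
t 9.82 p [471.9  -4.7  14.3] xang 82.4 tilt 7.76 F [-1.  -0.2  0.5] w -0.0001
to go, tool axes: [-5.4 -6.2  2.1] turn 0.4
[-0.1, 8.0, -0.5, -2.9] [-0.1, 8.0, -0.5, -2.9] [-0.1, 8.0, -0.4, -2.9] [-0.1, 8.0, -0.4, -2.9] [-0.1, 8.0, -0.3, -2.9] [-0.1, 8.0, -0.3, -2.9] [-0.1, 8.0, -0.2, -2.9] [-0.1, 8.0, -0.2, -2.9] [-0.1, 8.0, -0.1, -2.9] [-0.1, 8.0, -0.1, -2.9] [-0.1, 8.0, -0.0, -2.9] [-0.1, 8.0, 0.1, -2.9]
```

```bash
python3 -m crank '[[[-5,10,-0.5,0,255],[0,9,-0.5,0,255],[0,8,-0.5,-2.9,255],[0,8,-0.5,-2.9,255],[0,8,-0.5,-2.9,255],[0,8,-0.4,-2.9,255],[0,8,-0.4,-2.9,255],[0,8,-0.3,-2.9,255]]]'; python3 st.py 465 -9 12 82; python3 see.py d
```

```text
clock: 10.82
eef_pos: [0.5461, -0.0136, 0.0187]
tool_rot: [0.638, 0.767, 0.035, -0.056]
ft_force: [-0.7, -0.6, 0.6]
grip_width: -0.0001
t 10.82 p [546.1 -13.6  18.7] xang 100.5 tilt 7.54 F [-0.7 -0.6  0.6] w -0.0001
to go, tool axes: [ 18.3 -78.8  10.5] turn 18.5
scene size [ 46. 263.] 1680 C [566.  93.] yaw 6.5 L [551. 222.] R [580. -37.] | bay C [-70.  84.] L [-81. 213.] R [-59. -46.]
side size [ 43. 265.] 1773 C [562. 103.] yaw 7.1 L [546. 232.] R [578. -26.] | bay C [-73.  94.] L [-85. 224.] R [-61. -35.]
```

```bash
python3 plan.py 8 7 9 3 -1.2 -2.5
```

```text
[-0.3, 8.0, 1.0, -2.5] [-0.3, 8.0, 1.1, -2.5] [-0.2, 8.0, 1.1, -2.5] [-0.1, 8.0, 1.2, -2.5] [-0.1, 8.0, 1.3, -2.5] [-0.0, 8.0, 1.3, -2.5] [0.1, 8.0, 1.4, -2.5]
```

```bash
python3 -m crank '[[[0,8,2,-2.5,255],[0,8,2,-2.5,255],[0,8,1.5,-2.5,255],[0,8,1.5,-2.5,255],[0,8,1.5,-2.5,255],[0,8,1.5,-2.5,255]]]'; python3 st.py 465 -9 12 82; python3 see.py e
```

```text
clock: 11.68
eef_pos: [0.5879, -0.0056, 0.018]
tool_rot: [0.535, 0.842, 0.036, -0.05]
ft_force: [-4.2, -3.7, 7.8]
grip_width: 0.0001
t 11.68 p [587.9  -5.6  18. ] xang 115.1 tilt 7.06 F [-4.2 -3.7  7.8] w 0.0001
to go, tool axes: [  48.  -112.8   11.2] turn 33.1
scene size [ 39. 149.] 688 C [547. 150.] yaw 29.9 L [482. 263.] R [612.  37.] | bay C [-87. 142.] L [-148.  256.] R [-26.  27.]
side size [ 45. 263.] 1859 C [567. 109.] yaw 26.4 L [509. 225.] R [624.  -8.] | bay C [-69. 100.] L [-123.  218.] R [-14. -18.]
```

View pics/scene_e.png

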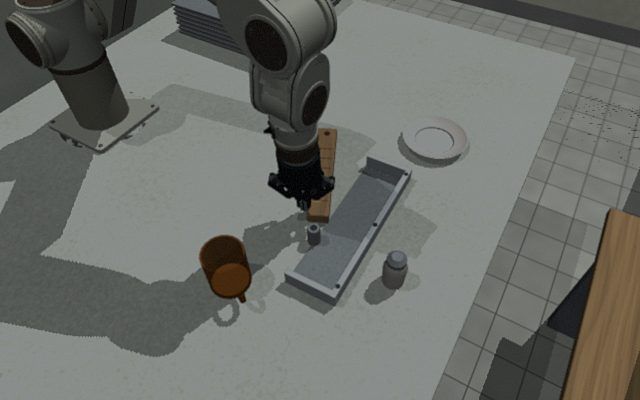

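```bash
python3 -m crank '[[[0,8,0.5,-3,255],[0,8,0.5,-3,255],[0,8,0.5,-3,255],[0,0,0,0,255]]]'; python3 st.py 465 -9 12 82; python3 see.py f
```

```text
clock: 12.28
eef_pos: [0.6103, 0.0048, 0.0184]
tool_rot: [0.468, 0.881, 0.039, -0.046]
ft_force: [0.2, 0.4, 0.8]
grip_width: -0.0003
t 12.28 p [610.3   4.8  18.4] xang 124.1 tilt 6.95 F [0.2 0.4 0.8] w -0.0003
to go, tool axes: [  68.8 -128.4   11.3] turn 42.1
scene size [42. 63.] 402 C [634.  22.] yaw 34.2 L [560. 129.] R [707. -86.] | bay C [-4. 11.] L [-74. 120.] R [ 66. -99.]
side size [ 46. 263.] 1928 C [574. 116.] yaw 34.1 L [501. 223.] R [647.   8.] | bay C [-61. 107.] L [-131.  216.] R [ 8. -3.]
```

View pics/side_f.png

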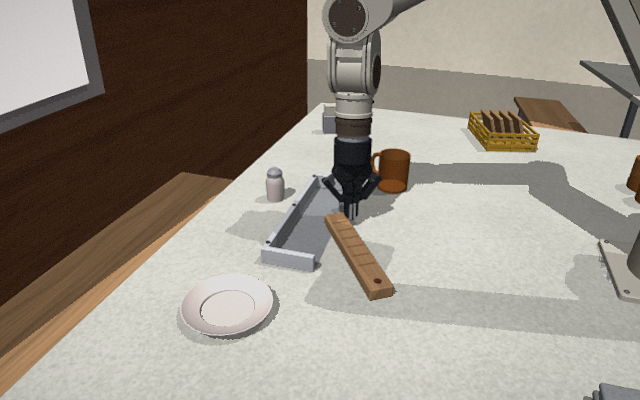

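The side view shows the board diagonal, right end at (337,217) in front of the mouth and left end at (380,293). Its axis points along the insertion line, so I'll go to the left end and push along its length.

```bash
python3 -m crank '[[[0,-15,-3,0,255],[0,-10,-30,0,255],[0,0,-40,0,255],[0,0,0,0,235]]]'; python3 st.py 483 248 85 124; python3 st.py 483 248 14 124
```

```text
clock: 12.88
eef_pos: [0.5874, -0.0203, 0.0917]
tool_rot: [0.47, 0.88, 0.038, -0.048]
ft_force: [0.5, 0.5, -0.4]
grip_width: 0.0066
t 12.88 p [587.4 -20.3  91.7] xang 123.8 tilt 7.03 F [ 0.5  0.5 -0.4] w 0.0066
to go, tool axes: [278.1  61.9  41.8] turn -0.2
t 12.88 p [587.4 -20.3  91.7] xang 123.8 tilt 7.03 F [ 0.5  0.5 -0.4] w 0.0066
to go, tool axes: [269.5  60.4 112.3] turn -0.2
```

```bash
python3 -m crank '[[[46,10,7,0,235],[46,10,7,0,235],[46,10,7,0,235],[46,10,7,0,235],[46,11,7,0,235],[46,11,7,0,235],[0,0,0,0,235]]]'; python3 st.py 483 248 14 124
```

```text
clock: 13.75
eef_pos: [0.4754, 0.2477, 0.0803]
tool_rot: [0.475, 0.878, 0.035, -0.05]
ft_force: [0.9, -0.6, 0.4]
grip_width: 0.0065
t 13.75 p [475.4 247.7  80.3] xang 123.2 tilt 7.03 F [ 0.9 -0.6  0.4] w 0.0065
to go, tool axes: [-11.9   5.6  65.4] turn -0.8
```

```bash
python3 -m crank '[[[-3,2,22,0,235],[-3,2,22,0,235],[-3,2,20,0,235],[0,0,3,0,235],[0,0,0,0,235]]]'; python3 st.py 483 248 14 124; python3 plan.py 8 2 -56 0 -0.2 0;python3 see.py g
```

```text
clock: 14.38
eef_pos: [0.4799, 0.2446, 0.0099]
tool_rot: [0.477, 0.877, 0.032, -0.051]
ft_force: [-0.6, -0.1, -0.0]
grip_width: 0.0069
t 14.38 p [479.9 244.6   9.9] xang 122.9 tilt 6.89 F [-0.6 -0.1 -0. ] w 0.0069
to go, tool axes: [ 1.7  4.4 -3.9] turn -1.1
[-8.0, 0.2, -0.8, 0.0] [-8.0, 0.2, -0.8, 0.0] 
scene size [ 42. 264.] 1760 C [576. 105.] yaw 34.5 L [503. 212.] R [650.  -2.] | bay C [-59.  96.] L [-130.  205.] R [ 11. -13.]
side size [ 45. 179.] 1013 C [598.  81.] yaw 34.5 L [524. 188.] R [671. -26.] | bay C [-38.  71.] L [-109.  180.] R [ 32. -38.]
```

View pics/scene_g.png

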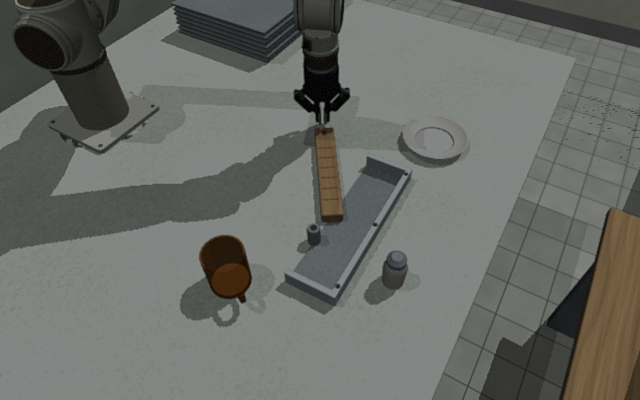

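```bash
python3 -m crank '[[[-10,3,-1,0,235],[-10,0,-0.6,0,235],[-8,0,-0.6,0,235],[-8,0,-0.6,0,235],[-8,0,-0.6,0,235],[-8,0,-0.6,0,235],[-8,0,-0.6,0,235],[-8,0,-0.6,0,235],[-8,0,-0.6,0,235],[0,0,0,0,235]]]'; python3 st.py 483 248 14 124; python3 see.py h
```

```text
clock: 15.72
eef_pos: [0.5289, 0.1804, 0.0099]
tool_rot: [0.477, 0.877, 0.036, -0.05]
ft_force: [-0.5, 1.0, 0.4]
grip_width: 0.0066
t 15.72 p [528.9 180.4   9.9] xang 123.0 tilt 7.06 F [-0.5  1.   0.4] w 0.0066
to go, tool axes: [81.6 -1.7  5.9] turn -1.0
scene size [ 42. 268.] 1968 C [606.  58.] yaw 33.7 L [534. 166.] R [678. -50.] | bay C [-31.  48.] L [-100.  158.] R [ 38. -62.]
side size [ 45. 130.] 584 C [641.  12.] yaw 33.6 L [569. 121.] R [713. -96.] | bay C [3. 1.] L [-66. 112.] R [  72. -109.]
```

```bash
python3 -m crank '[[[-8,0,-0.8,0,235],[-8,0,-0.8,0,235],[-8,0,-0.8,0,235],[-6,0,-0.6,0,235],[-6,0,-0.6,0,235]]]'; python3 st.py 483 248 14 124; python3 see.py i
```

```text
clock: 16.45
eef_pos: [0.5486, 0.15, 0.0094]
tool_rot: [0.476, 0.877, 0.037, -0.051]
ft_force: [-2.2, 2.4, 3.2]
grip_width: 0.0064
t 16.45 p [548.6 150.    9.4] xang 123.1 tilt 7.23 F [-2.2  2.4  3.2] w 0.0064
to go, tool axes: [117.6  -1.5  10.1] turn -0.9
scene size [ 42. 267.] 2131 C [626.  28.] yaw 33.5 L [555. 136.] R [698. -81.] | bay C [-11.  17.] L [-80. 128.] R [ 57. -93.]
side size [ 44. 119.] 488 C [664. -22.] yaw 33.6 L [592.  86.] R [ 736. -131.] | bay C [ 25. -34.] L [-44.  76.] R [  94. -144.]
```

View pics/scene_i.png

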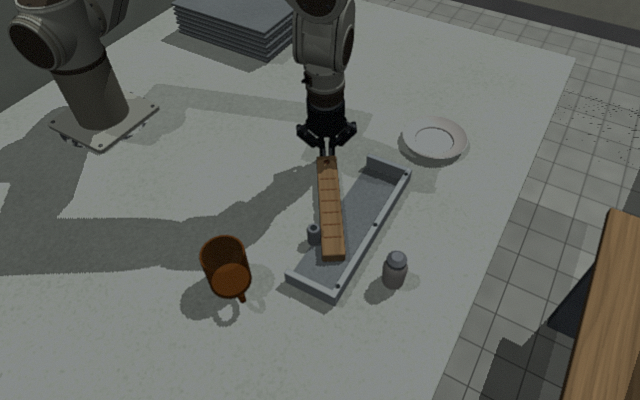

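```bash
python3 -m crank '[[[-8,0,-0.5,0,235],[-6,0,-0.5,0,235],[0,0,0,0,235]]]'; python3 st.py 483 248 14 124; python3 -m crank '[[[12,0,1,0,255],[12,0,-20,0,255],[0,0,-40,0,255],[0,0,-20,0,255]]]'; python3 st.py 483 248 14 124; python3 see.py j
```

```text
clock: 16.92
eef_pos: [0.557, 0.1365, 0.0082]
tool_rot: [0.476, 0.877, 0.036, -0.051]
ft_force: [-0.3, 1.1, 0.2]
grip_width: 0.0069
t 16.93 p [557.  136.5   8.2] xang 123.1 tilt 7.14 F [-0.3  1.1  0.2] w 0.0069
to go, tool axes: [133.5  -1.3  10.7] turn -0.9
clock: 17.42
eef_pos: [0.5444, 0.1475, 0.0874]
tool_rot: [0.476, 0.877, 0.032, -0.052]
ft_force: [-0.1, 0.5, 1.4]
grip_width: 0.0001
t 17.43 p [544.4 147.5  87.4] xang 123.0 tilt 7.0 F [-0.1  0.5  1.4] w 0.0001
to go, tool axes: [107.9   2.8  87.2] turn -1.0
scene size [ 43. 263.] 2212 C [635.  14.] yaw 33.8 L [563. 122.] R [708. -94.] | bay C [-3.  3.] L [-72. 113.] R [  67. -107.]
side size [ 45. 265.] 1410 C [632.  25.] yaw 33.7 L [560. 133.] R [705. -83.] | bay C [-5. 14.] L [-74. 124.] R [ 64. -96.]
```

View pics/side_j.png

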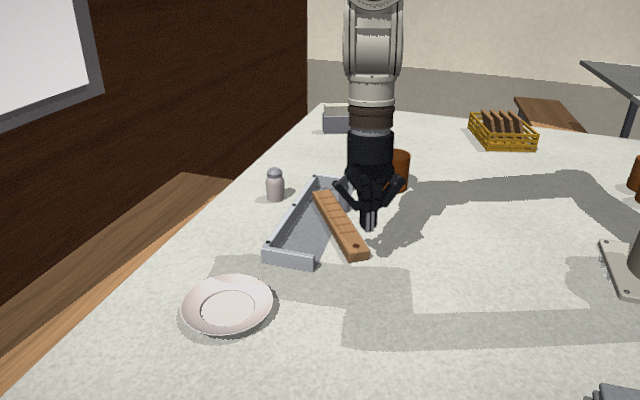

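Both views agree on the bay-frame centre (-4, 9), about 32° rotated, with the right end behind the post. Next I'll push the left end in from behind.

```bash
python3 st.py 530 76 85; python3 st.py 530 76 12
```

```text
t 17.52 p [545.2 147.6  87.9] xang 123.0 tilt 6.97 F [ 0.6 -0.3 -0.3] w 0.0002
to go, tool axes: [-51.7 -51.8  -3.8] t 17.52 p [545.2 147.6  87.9] xang 123.0 tilt 6.97 F [ 0.6 -0.3 -0.3] w 0.0002
to go, tool axes: [-60.6 -52.4  68.6]
```

```bash
python3 -m crank '[[[0,-40,-1,0,255],[-30,-14,-1,0,255],[-22,0,-1,0,255],[-3,0,24,0,255],[-3,0,24,0,255],[-3,0,20,0,255],[0,0,0,0,255]]]'; python3 st.py 530 76 12; python3 plan.py 8 12 34 -2.7 0 2.7
```

```text
clock: 18.4
eef_pos: [0.5282, 0.0728, 0.007]
tool_rot: [0.476, 0.877, 0.03, -0.053]
ft_force: [-1.1, 0.6, -1.5]
grip_width: 0.0002
t 18.4 p [528.2  72.8   7. ] xang 123.0 tilt 6.99 F [-1.1  0.6 -1.5] w 0.0002
to go, tool axes: [ 2.3  3.3 -4.7] [0.1, 8.0, 0.0, 2.7] [0.1, 8.0, -0.0, 2.7] [0.1, 8.0, -0.1, 2.7] [0.1, 8.0, -0.1, 2.7] [0.1, 8.0, -0.1, 2.7] [0.1, 8.0, -0.2, 2.7] [0.2, 8.0, -0.2, 2.7] [0.2, 8.0, -0.3, 2.7] [0.2, 8.0, -0.3, 2.7] [0.2, 8.0, -0.4, 2.7] [0.2, 8.0, -0.4, 2.7] [0.2, 8.0, -0.4, 2.7]
```

```bash
python3 -m crank '[[[0,8,-1,0,255],[0,8,-1,0,255],[0,8,0,2,255],[0,8,0,2.7,255],[0,8,0,2.7,255],[0,8,-0.1,2.7,255],[0,8,-0.1,2.7,255]]]'; python3 st.py 530 76 12; python3 see.py k
```

```text
clock: 19.27
eef_pos: [0.5845, 0.1039, 0.0145]
tool_rot: [0.573, 0.817, 0.027, -0.053]
ft_force: [-0.0, -0.6, -0.4]
grip_width: 0.0001
t 19.27 p [584.5 103.9  14.5] xang 109.9 tilt 6.82 F [-0.  -0.6 -0.4] w 0.0001
to go, tool axes: [ -7.9 -60.7   2.6] scene size [ 45. 262.] 2259 C [653.  18.] yaw 20.6 L [607. 140.] R [ 699. -104.] | bay C [15.  7.] L [-27. 129.] R [  58. -116.]
side size [ 43. 160.] 715 C [632.  79.] yaw 19.5 L [589. 201.] R [676. -44.] | bay C [-4. 68.] L [-43. 192.] R [ 36. -56.]
```

```bash
python3 -m crank '[[[0,8,0.6,2.7,255],[0,8,0.5,2.7,255],[0,8,0.5,2.7,255],[0,8,0.4,2.7,255],[0,8,0.3,2.7,255]]]'; python3 st.py 530 76 12; python3 see.py l
```

```text
clock: 20.0
eef_pos: [0.6236, 0.1163, 0.0147]
tool_rot: [0.665, 0.745, 0.021, -0.056]
ft_force: [-1.0, 0.6, -0.1]
grip_width: -0.0
t 20.0 p [623.6 116.3  14.7] xang 96.3 tilt 6.89 F [-1.   0.6 -0.1] w -0.0
to go, tool axes: [-29.8 -97.4   3.6] scene size [ 45. 263.] 2331 C [672.  18.] yaw 6.9 L [657. 147.] R [ 688. -111.] | bay C [34.  6.] L [ 22. 136.] R [  46. -123.]
side size [ 44. 102.] 505 C [659. 108.] yaw 6.7 L [644. 238.] R [674. -21.] | bay C [24. 97.] L [ 12. 226.] R [ 35. -33.]
```

View pics/scene_l.png

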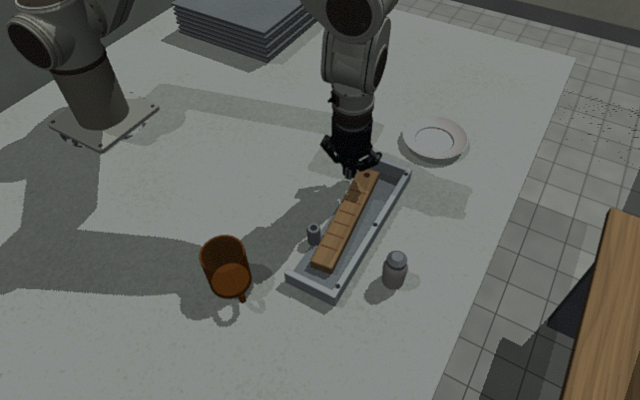

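```bash
python3 -m crank '[[[0,7,0.5,2.5,255],[0,6,0.5,2.2,255],[0,0,0,0,255],[0,-12,0,0,255],[0,-12,-20,0,255],[0,0,-40,0,255]]]'; python3 see.py m; python3 st.py 610 24 85 91.6; python3 st.py 610 24 12 91.6
```

```text
clock: 20.85
eef_pos: [0.6115, 0.1102, 0.0727]
tool_rot: [0.692, 0.72, 0.016, -0.059]
ft_force: [1.6, 0.1, 0.8]
grip_width: 0.0004
scene size [ 45. 263.] 2391 C [678.  17.] yaw 2.7 L [672. 147.] R [ 684. -113.] | bay C [40.  5.] L [ 37. 135.] R [  42. -125.]
side size [ 45. 216.] 1074 C [672.  50.] yaw 2.7 L [666. 180.] R [678. -80.] | bay C [35. 38.] L [ 33. 168.] R [ 38. -92.]
t 20.95 p [617.4 110.5  79. ] xang 92.1 tilt 6.74 F [-0.1  0.   1.3] w -0.0002
to go, tool axes: [-85.  -11.3 -14.9] turn 0.5
t 20.95 p [617.4 110.5  79. ] xang 92.1 tilt 6.74 F [-0.1  0.   1.3] w -0.0002
to go, tool axes: [-92.9  -8.1  57.6] turn 0.5
```

```bash
python3 -m crank '[[[-30,0,-5,0,255],[-30,0,-4,0,255],[-26,0,-3,0,255],[-3,0,25,0,255],[-3,0,25,0,255],[-1,0,12,0,255],[0,0,0,0,255]]]'; python3 st.py 669 24 12 91.6; python3 plan.py 8 1 1.6 0 0 0
```

```text
clock: 21.82
eef_pos: [0.6197, 0.02, 0.0183]
tool_rot: [0.689, 0.723, 0.024, -0.052]
ft_force: [-0.8, -0.3, 0.2]
grip_width: -0.0003
t 21.82 p [619.7  20.   18.3] xang 92.6 tilt 6.52 F [-0.8 -0.3  0.2] w -0.0003
to go, tool axes: [ 1.  49.7  4.6] turn 1.0
[-0.1, 8.0, -0.3, 0.0]
```

```bash
python3 -m crank '[[[1,8,5,0,255],[0,8,0,0,255],[0,7,0,0,255],[0,6,0,0,255],[0,6,0,0,255],[0,6,0,0,255]]]'; python3 st.py 669 24 12 91.6; python3 see.py n
```

```text
clock: 22.58
eef_pos: [0.6637, 0.0246, 0.0144]
tool_rot: [0.688, 0.723, 0.024, -0.051]
ft_force: [-2.9, -0.0, 2.4]
grip_width: -0.0003
t 22.57 p [663.7  24.6  14.4] xang 92.7 tilt 6.48 F [-2.9 -0.   2.4] w -0.0003
to go, tool axes: [-1.1  5.4  2.1] turn 1.1
scene size [ 45. 263.] 2167 C [699.  18.] yaw 2.8 L [693. 148.] R [ 705. -112.] | bay C [61.  5.] L [ 59. 135.] R [  64. -125.]
side size [ 47. 187.] 1000 C [694.  65.] yaw 2.3 L [689. 195.] R [700. -65.] | bay C [58. 53.] L [ 57. 183.] R [ 59. -77.]
```

Nearly home, so I'll keep pushing until force builds up at the rail.

```bash
python3 -m crank '[[[0,4,0,0,255],[0,4,0,0,255]]]'; python3 st.py 669 24 12 91.6; python3 -m crank '[[[0,3,0,0,255]]]';python3 -m crank '[[[0,3,0,0,255]]]'; python3 see.py o
```

```text
clock: 22.92
eef_pos: [0.6716, 0.0252, 0.0143]
tool_rot: [0.688, 0.723, 0.024, -0.051]
ft_force: [-9.4, 0.2, 5.7]
grip_width: -0.0002
t 22.93 p [671.6  25.2  14.3] xang 92.7 tilt 6.52 F [-9.4  0.2  5.7] w -0.0002
to go, tool axes: [-1.3 -2.6  2.2] turn 1.1
clock: 23.05
eef_pos: [0.6717, 0.0253, 0.0142]
tool_rot: [0.688, 0.723, 0.022, -0.054]
ft_force: [-13.2, -0.7, 10.5]
grip_width: -0.0001
clock: 23.18
eef_pos: [0.6716, 0.0253, 0.0143]
tool_rot: [0.688, 0.723, 0.02, -0.056]
ft_force: [-11.3, -1.0, 8.5]
grip_width: -0.0002
scene size [ 41. 263.] 1881 C [704.  18.] yaw 1.6 L [700. 148.] R [ 707. -112.] | bay C [66.  5.] L [ 66. 135.] R [  66. -125.]
side size [ 47. 185.] 995 C [702.  67.] yaw 1.7 L [698. 197.] R [706. -63.] | bay C [66. 54.] L [ 66. 184.] R [ 66. -76.]
```

Force reached about 13 N with no more travel, so the board is against the rail. Its measured angle now matches the bay's. I'll retract and check.

```bash
python3 -m crank '[[[0,-10,0,0,255],[0,-12,0,0,255],[0,-5,-30,0,255],[0,0,-50,0,255],[0,-50,-30,0,255],[0,-60,-10,0,255],[0,-60,-10,0,255],[0,0,0,0,255]]]'; python3 see.py p; python3 - <<'E'
from h import *
from workcell import bot
for n in("scene","side"):
    c=bot.camera(n);X=cloud(c);Z=X[...,2]
    m=((X[...,0]>.64)&(X[...,0]<.76)&(abs(X[...,1])<.17)&(Z>.012)&(Z<.06));hsv=cv2.cvtColor(c["img"],cv2.COLOR_BGR2HSV)
    br=m&(hsv[...,1]>90)&(hsv[...,0]<25)
    if n=="scene": a=c["img"][140:310,180:480]; cv2.imwrite("pics/fin.png",cv2.resize(a,None,fx=2.6,fy=2.6,interpolation=cv2.INTER_CUBIC))
    print(n,"board top z",np.nanmedian(Z[br]).round(4))
    for nm,(x,y,zl,zh,r) in dict(mug=(.556,-.206,.06,.12,.06),plate=(.729,.323,.012,.04,.1),shaker=(.81,-.055,.05,.1,.05)).items():
        q=X[(np.hypot(X[...,0]-x,X[...,1]-y)<r)&(Z>zl)&(Z<zh)]
        q0=cloud(pickle.load(open(n+"0.pkl","rb")));q0=q0[(np.hypot(q0[...,0]-x,q0[...,1]-y)<r)&(q0[...,2]>zl)&(q0[...,2]<zh)]
        print(nm,len(q),((q[:,:2].mean(0)-q0[:,:2].mean(0))*1000).round(1))
E
```

```text
clock: 24.28
eef_pos: [0.4831, 0.0001, 0.1542]
tool_rot: [0.688, 0.723, 0.023, -0.051]
ft_force: [1.4, -0.3, 0.8]
grip_width: -0.0002
scene size [ 39. 263.] 2163 C [705.  18.] yaw 1.6 L [701. 148.] R [ 708. -112.] | bay C [67.  5.] L [ 67. 135.] R [  67. -125.]
side size [ 47. 262.] 1401 C [703.  28.] yaw 1.5 L [700. 158.] R [ 707. -102.] | bay C [66. 15.] L [ 66. 145.] R [  65. -115.]
scene board top z 0.0238
mug 1171 [-0.3  0.3]
plate 904 [-0.5 -0.5]
shaker 460 [-0.   0.1]
side board top z 0.0222
mug 619 [ 1.3 -0.4]
plate 1623 [-0.3 -0.2]
shaker 215 [ 0.1 -0.3]
```

View pics/fin.png

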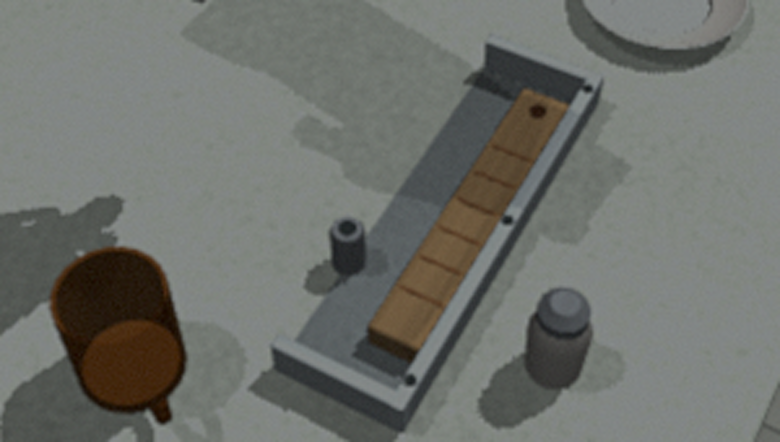

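The picture shows the board flat along the back rail, from (400,340) to (545,95), between both cheeks. I'm handing it in.

```bash
python3 -c "
from workcell import bot;bot.job_done()"
```

```text
the job is handed in; nothing more can be done
```

The board is home: flat against the bay's back rail and between both cheeks. I handed the job in at about 24 s of the 64 s allowed.

**What I did:** I pushed the left end lengthwise, then swung the right end round by about 40°. I slid the right end in behind the post, with right end about 65 mm in and left end about 73 mm out. Then I pivoted the left end in and pushed the middle until it stopped on the rail. All pushes were with the fingers together or nearly so, without gripping.

**Last checks:**

| Check | Result | Limit |
|---|---|---|
| Board centre x in the bay | 66–67 mm | 58–75 mm |
| Board centre y in the bay | 5 mm (scene) and 15 mm (side) | ±36 mm |
| Angle to the rail | about 0.1° | 4° (0.07 rad) |
| Height of board top | 22–24 mm, so flat on the table | – |
| Mug, plate and shaker shift | 1.4 mm or less | 20 mm |
| Highest wrist force in readings after moves | about 17 N | 120 N |

**What went wrong or disagreed:**
- **Tool tilt:** joint 6 ran into its range limit during one free turn. That left the tool tilted about 7–8° for the rest of the job. The board did not move when it happened, and later pushes worked.
- **Camera offset:** the two cameras disagreed by about 10 mm in the board's y throughout. I used the mean, and both final values are well inside the limit.

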